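# Fit the pinch-type dust cap on the upward-looking macro camera

### The job

Polishing slurry is about to be opened, so put the dust cap on the upward-looking macro camera: pick the cap up by pinching its two sprung tabs together, enter it in the lens mouth still pinched and press it down gently until it is fully home on its seal, then let the tabs spring out under the rim of the lens and let go. Never force the cap against the lens, and do not disturb the jar, the tape roll, the carton or the wash bottle around it.

Things in the scene. Friction and masses are not known exactly. Their poses are not given: they have to be found in the camera images.
- cap: Black round centre-pinch dust cap, flange 63 mm across, 29 mm high over its tabs, about 71 g; lies level on the bench, tabs up. Origin: centre of its underside, z up. Spigot 50 mm diameter from z 0 to 11 mm, foot bevelled 2.5 mm; flange z 11 to 15 mm.
- cap_grip (a point): On the cap's axis, z = 22.5 mm over its underside, half way up its two upright tabs (z 14 to 29 mm, 22 mm wide along x). Their outer faces are at y = +17 and -17 mm (34 mm across), 26 mm across when fully pinched. Pinch them along y from above, finger tips just above the flange (z about 17 mm); 20 N of grip is ample.
- cap_claws (a point): On the cap's axis at the height of its two claws (z 2.5 to 5.5 mm, 12 mm wide), which stick out along +y and -y to 28.2 mm from the axis, and to 24.2 mm, within the spigot, when the tabs are pinched. They have no bevel: they do not snap in unpinched.
- cap_seal_face (a point): On the cap's axis, z = 8 mm: lower face of the sprung black seal ring under the flange when free. It gives way upwards by 3 mm, 4 N per mm (12 N in all), and is then solid. If the tabs are let go with it pressed in by less than 1.5 mm, the claws jam in the mouth instead of springing out under the lip. Press with 8 to 14 N; 20 N is too much.
- tab_a (a joint): Travel of the tab at +y towards the cap's axis, m: 0 = sprung fully out, 0.004 = fully pinched (the claw is then within the spigot and passes the lens mouth). Spring: 3 N at 0, 7 N at 0.004.
- tab_b (a joint): The same for the tab at -y.
- camera: Upward-looking macro camera, fixed: base plate 112 x 96 x 8 mm, dark finned body 64 x 64 mm up to 60 mm, black focusing sleeve 72 mm diameter up to 92 mm, and out of it the black front barrel, 64 mm diameter. Origin: centre of the plate's underside, z up along the lens axis. Nothing on it gives way under the loads of this job.
- lens_mouth (a point): On the lens axis 108 mm above the bench: centre of the mouth if the barrel were focused right in. The barrel is run out by an unknown 0 to 24 mm, so the true rim is that much higher: feel or see it. Mouth 52 mm diameter; its rim is a lip 6 mm wide, 4 mm thick, below which the bore widens to 60 mm; the glass is 14 mm below the rim.
- lens_seat (a point): On the lens axis 97 mm above the bench: where the cap's underside comes when pressed home (seal solid) with the barrel right in, 11 mm below the rim; with the true rim it is up to 24 mm higher. The claws are then 1.5 mm below the lip; once let go, the seal lifts the cap 1.5 mm until they bear under it.
- green_pot: Bystander: white jar with a green lid, 72 mm diameter, 78 mm high; origin at the centre of its underside.
- tape_roll: Bystander: roll of tape lying flat, 60 mm diameter, 19 mm high; origin at the centre of its underside.
- blue_carton: Bystander: flat carton of filter papers, 75 x 120 x 32 mm; origin at the centre of its underside.
- wash_bottle: Bystander: wash bottle with a red top and a spout, 64 mm diameter, 179 mm high; origin at the centre of its underside.
Things that resemble listed ones, but are neither listed nor needed, are in the scene too. Several things look just like the cap: the one meant starts farthest from the robot's base.

How it is judged:
On the way, in this order (a step that is already met when the one before it is completed fails the run):
1. the cap is lifted clear of the bench with both tabs pinched (height (world z) of cap above 0.03 m and value of joint each of tab_a, tab_b above 0.002 m), for 0.2 s.
2. the cap is pressed into the lens mouth, on its seal, with both tabs still pinched (z of cap in the frame of camera below 0.1245 m and horizontal distance between cap and lens_mouth below 0.003 m and value of joint each of tab_a, tab_b above 0.002 m and contact force between cap and camera above 4 N), for 0.1 s.
At the end, for the whole second after the job is handed in: The cap sits level (within 3 degrees) and centred (within 2.5 mm) in the lens mouth, both tabs sprung out (within 1.2 mm of their stop), its claws bearing under the lip and the seal pressed on the rim (over 4 N between cap and camera), not perched on the rim; let go and at rest (z of cap in the frame of camera between 0.092 and 0.1245 m and horizontal distance between cap and lens_mouth below 0.0025 m and angle between cap's own z axis and vertical below 0.05 rad and value of joint each of tab_a, tab_b below 0.0012 m and linear speed of cap below 0.01 m/s and contact force between cap and camera above 4 N); the robot touches nothing.
It fails at once if the cap is pressed against the camera with more than 20 N (contact force between cap and camera above 20 N).
It fails at once if a bystander (jar, tape roll, carton, wash bottle) is moved more than 25 mm (distance of any of green_pot, tape_roll, blue_carton, wash_bottle from where it was at the start of the episode above 0.025 m).
It also fails if it takes over 51 s, if anything falls off the work surface, if the arm or the gripper's body presses on something with over 40 N, if the wrist force passes 120 N, or if a joint passes its speed limit or range.

### The arm

A 7-joint arm with a two-finger parallel gripper is mounted at the origin on a cart in front of the work surface, level with it; the furniture and walls round the work are solid. World frame = base frame: x ahead of the robot, y to its left, z up, the work surface at z = 0. Lengths are in m, angles in rad, forces in N, time in s.
With the tool pointing down it reaches from about 0.425 to 0.825 m from the base axis. Payload 3.6 kg.
Tool frame: the origin (TCP) lies on the centre line of the jaws, within the pads' length; the fingertips stand 22 mm ahead of it and the grasp point (between the pads) lies 3 mm ahead of it; z points along the fingers, y is the line along which they close (so a half turn about z gives the same grasp; the last joint's range is limited). The gripper opens to 93 mm and grips with 3 to 60 N. Pads are 15 mm wide; open, the fingers measure 128 mm over their backs; the gripper's body (75 mm by 188 mm) begins 65 mm behind the grasp point.
Start: joints at [-1.23, 0.615, -0.013, 1.423, 0.008, 1.103, -0.04], TCP at [0.233, 0.607, 0.241] pointing down, gripper open.
Joint ranges: [-3.12, 3.12], [-0.3, 2.06], [-1.34, 1.32], [0.26, 2.42], [-1.36, 4.5], [0.01, 1.98], [-2.84, 2.84]. Speed limits (rad/s): [2.79, 2.79, 3.14, 3.14, 3.14, 3.14, 3.14].

### API

Orientations are given as [roll, pitch, yaw] about the fixed x, y, z axes, in that order (R = Rz(yaw) Ry(pitch) Rx(roll)).
In Python, from cell import env gives the robot as it stands. The module is installed in compiled form; this text tells all that it offers.
- The arm moves only by the tool step_arm, never from a script. Its argument "series" is text: rows parted by semicolons, each of 7 numbers parted by spaces: the shift along the tool's x, y, z in m, then the turn, a rotation vector about the tool's x, y, z in degrees, then the finger opening in m, from 0 to 0.093. A call has 1 to 10 rows; each row shifts and turns the commanded pose from where the row before left it, along the tool's axes as they then stand; what a row does not reach is not made up. A row lasts 1/10 s, in which the tool goes at most 50 mm and 8.59 degrees, less where a joint would pass 70% of its speed; a pose out of reach is approached as far as the arm can. A call is refused whole if a number of a shift passes 0.05 or a number of a turn 8.59, either way. A call with a gripper value outside its range is refused whole. The fingers move at their own pace and stop on an object; "force" is the grip in N (left out, the last holds). Time passes only in rows, so rows that do not move let the fingers close. It gives the time, the measured TCP pose, the force, the opening and the grip force at its end, in the units of the state.
- env.state(): the state, without advancing time (a new reading comes with each control period).
- env.get_image(name): name is "scene" or "side" or "wrist"; returns a dict with "pixels" (480x640x3 uint8, blue, green, red), "fov_y" (degrees; the focal length in pixels is half the picture's height over the tangent of half this angle, whatever the lens; pixels are square), "cx", "cy" (the principal point, pixels), "world_from_camera" (4x4, takes a point from camera to world coordinates). Camera axes: x right, y down, z forward; pixel columns grow to the right and rows downward; lengths in m; the calibration is good to about 2 mm. A picture is of the moment at which its call begins. There is no depth.
- env.hand_in(): hands the job in; it is judged then, once.
Trained networks look in the newest picture that a camera, given by its name, has taken for a name from the list of things; names that differ only in an ending like _2 or _b are one class to them, and where a whole thing is asked for, a point or a joint stands for the part that bears it (a point fixed in the world has none). Each returns a list of dicts, best first, with "confidence" (0 to 1); they miss things now and then, are a little off and sometimes report something else, mostly with a low value. They report only what shows in the picture. A call takes as long as a camera call. They do not tell look-alikes from the thing itself.
- env.search_frame(name, camera): "extent" ([left, top, width, height] in pixels, round what is visible of it).
- env.regions_of(name, camera): "pixels" (480x640 bool, what is visible of it) and "extent" ([left, top, width, height] in pixels, round what is visible of it).
The state is a dict: "t": time; "joints": joint angles; "joint_vel": joint speeds; "effort": joint torques, N m; "tcp_pos": TCP position; "tool_rot": TCP orientation; "contact_force": force on the tool from outside, world axes, zero at the start; "ft_torque": the same for the moment, N m; "width": finger opening in m; "grip_force": force on a finger pad.
Only numpy, scipy, OpenCV 4.12 (cv2) and the standard library are available. Lean on these libraries where they do the work, as an engineer would, in place of code of your own. Each camera call takes 0.05 s, during which the arm holds its last target. There are 200 camera calls.

## Working session

There is one attempt and no reset: what is moved stays moved. The work goes in short steps, Python scripts to look and compute and a tool call to move; the robot and the scene stay as the last step left them, time stands still between calls to the robot, and variables do not carry over. Pictures are saved under pics/ and viewed, at most 10 in all, crops included, and the job is handed in when it is done.

Besides the shell and the picture viewer there is one more tool, called after ">>>" in YAML: its name, and indented under it one key for each argument. step_arm: Moves the arm, as the interface text tells. Its arguments: {"type":"object","properties":{"series":{"type":"string"},"force":{"type":"number"}},"required":["series"]}

```bash
mkdir -p pics
cat > h.py <<'E'
from cell import env
import numpy as np, cv2
def px2z(im,u,v,z):
    f=240/np.tan(np.radians(im["fov_y"])/2); T=np.array(im["world_from_camera"])
    d=T[:3,:3]@np.array([(u-im["cx"])/f,(v-im["cy"])/f,1]); o=T[:3,3]
    return o+d*(z-o[2])/d[2]
def proj(im,p):
    f=240/np.tan(np.radians(im["fov_y"])/2); T=np.linalg.inv(np.array(im["world_from_camera"]))
    c=T[:3,:3]@np.array(p)+T[:3,3]; return np.array([im["cx"]+f*c[0]/c[2],im["cy"]+f*c[1]/c[2]])
E
python3 - <<'E'
from h import *
np.set_printoptions(precision=3,suppress=True)
s=env.state();print(s)
a=[]
for c in["scene","side"]:
    im=env.get_image(c);a.append(np.array(im["pixels"]))
    cv2.imwrite(f"pics/{c}0.png",a[-1]);print(c,im["fov_y"],im["cx"],im["cy"],np.array(im["world_from_camera"]))
    for n in["cap","camera","green_pot","tape_roll","blue_carton","wash_bottle"]:
        for d in env.search_frame(n,c):
            l,t,w,h=d["extent"]
            print(n,round(d["confidence"],2),np.round(d["extent"],1),px2z(im,l+w/2,t+h/2,.015))
E
```

```text
{'t': 0.0, 'joints': array([-1.23 ,  0.616, -0.013,  1.425,  0.008,  1.103, -0.04 ]), 'joint_vel': array([-0.001,  0.001,  0.001,  0.001, -0.   , -0.001, -0.   ]), 'effort': array([ -0.001, -45.894,   0.209, -16.574,  -0.061,   0.021,   0.   ]), 'tcp_pos': array([0.233, 0.606, 0.24 ]), 'tool_rot': array([-3.139,  0.   ,  2.775]), 'contact_force': array([-0.746, -0.059,  0.84 ]), 'ft_torque': array([ 0.086, -0.047, -0.035]), 'grip_force': 0.0, 'width': 0.09293755898153505}
scene 57.14744288988672 312.02701721840157 240.14329003900656 [[ 0.54  -0.371  0.755 -0.19 ]
 [-0.841 -0.245  0.482 -0.382]
 [ 0.006 -0.896 -0.444  0.528]
 [ 0.     0.     0.     1.   ]]
cap 0.83 [325.7 320.4  33.2  21.2] [ 0.395 -0.077  0.015]
cap 0.8 [274.5 271.8  22.   13.7] [0.488 0.119 0.015]
cap 0.62 [227.2 307.9  35.1  24.3] [0.322 0.095 0.015]
cap 0.58 [368.5 338.9  33.2  30.1] [ 0.38  -0.17   0.015]
camera 0.68 [403.5 259.1  70.6  80.2] [ 0.596 -0.194  0.015]
camera 0.32 [273.1 271.8  25.5  15.8] [0.485 0.116 0.015]
green_pot 0.61 [196.4 237.7  32.6  41.1] [0.468 0.321 0.015]
tape_roll 0.68 [363.1 253.7  25
[... 362 characters left out ...]
7.9  29.   27.7] [0.327 0.117 0.015]
cap 0.83 [384.6 216.1  24.3  15.8] [ 0.388 -0.163  0.015]
cap 0.61 [324.8 283.2  28.9  25.2] [0.49  0.127 0.015]
cap 0.6 [375.4 237.   27.8  22.3] [ 0.398 -0.059  0.015]
camera 0.77 [305.8 170.   54.   55. ] [ 0.567 -0.259  0.015]
camera 0.16 [327.1 286.2  29.1  21.4] [0.485 0.129 0.015]
green_pot 0.76 [333.  325.8  38.4  55.3] [0.442 0.282 0.015]
green_pot 0.53 [323.8 283.3  30.5  25.2] [0.491 0.127 0.015]
tape_roll 0.59 [263.9 239.2  22.8  22.7] [ 0.663 -0.004  0.015]
blue_carton 0.85 [220.3 296.9  60.1  54.7] [0.654 0.241 0.015]
blue_carton 0.19 [326.  284.6  26.2  24.8] [0.49  0.131 0.015]
wash_bottle 0.56 [214.6 221.   29.3  66.4] [0.766 0.028 0.015]
```

Run:
```python
import cv2
a=cv2.imread("pics/scene0.png")[170:380,180:490];b=cv2.imread("pics/side0.png")[150:390,200:450]
cv2.imwrite("pics/s1.png",cv2.resize(a,(800,542),interpolation=cv2.INTER_CUBIC))
cv2.imwrite("pics/s2.png",cv2.resize(b,(625,600),interpolation=cv2.INTER_CUBIC))
```

```text
(no output)
```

View pics/s1.png

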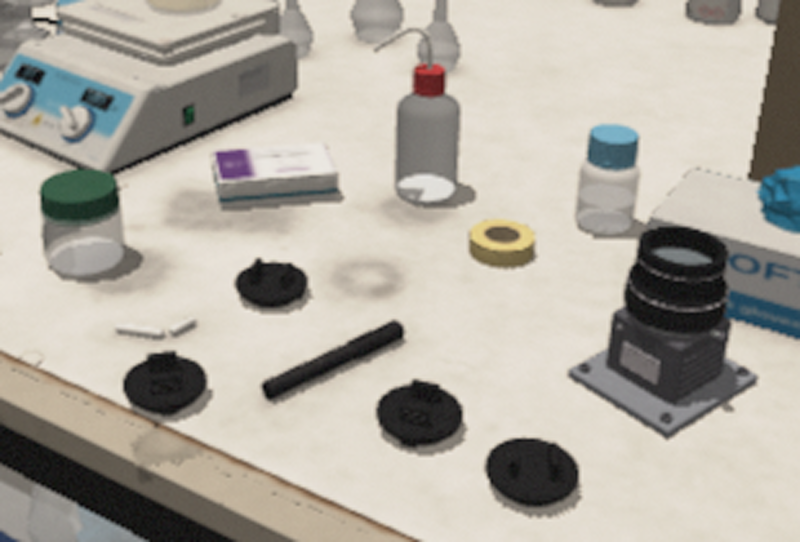

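View pics/s2.png

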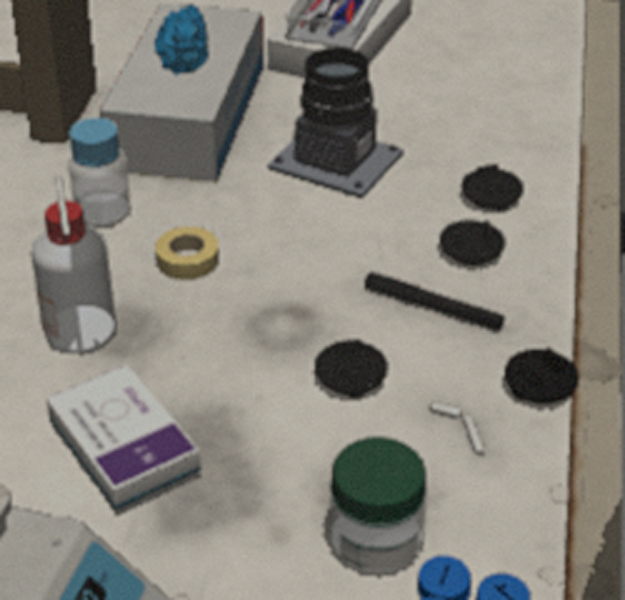

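In both crops there are four black caps. The farthest from the base is at scene-crop (272,283), side-crop (350,369), about world (0.489, 0.123). The lens stands at scene-crop (682,290), with its barrel partly run out. I'll move over the target cap.

>>> step_arm:
  series: "-0.035 -0.03 0 0 0 0 0.093;-0.035 -0.03 0 0 0 0 0.093;-0.035 -0.03 0 0 0 0 0.093;-0.035 -0.03 0 0 0 0 0.093;-0.035 -0.03 0 0 0 0 0.093;-0.035 -0.03 0 0 0 0 0.093;-0.035 -0.03 0 0 0 0 0.093;-0.035 -0.03 0 0 0 0 0.093;-0.035 -0.03 0 0 0 0 0.093;-0.035 -0.03 0 0 0 0 0.093"
  force: 20

```text
t: 1.7
tcp_pos: [0.453, 0.1996, 0.2411]
tool_rot: [3.141, 0.001, 2.775]
contact_force: [0.5, -0.0, 0.9]
width: 0.0929
grip_force: 0.0
```

>>> step_arm:
  series: "-0.03 -0.03 0 0 0 0 0.093;-0.03 -0.03 0 0 0 0 0.093;0 0 0 0 0 0 0.093;0 0 0 0 0 0 0.093"

```text
t: 2.1
tcp_pos: [0.4871, 0.1228, 0.2408]
tool_rot: [3.141, 0.0, 2.772]
contact_force: [-0.1, -0.0, 0.8]
width: 0.093
grip_force: 0.0
```

Run:
```python
from h import *
np.set_printoptions(precision=3,suppress=True)
s=env.state();print(s['t'],s['tcp_pos'],s['tool_rot'],s['joints'])
im=env.get_image("wrist");a=np.array(im["pixels"]);cv2.imwrite("pics/w0.png",a)
print(im["fov_y"],np.array(im["world_from_camera"]))
for d in env.regions_of("cap","wrist"):
    l,t,w,h=d["extent"];m=np.array(d["pixels"]);print(d["confidence"],d["extent"],px2z(im,l+w/2,t+h/2,.015))
```

```text
2.1 [0.487 0.123 0.241] [3.141 0.    2.772] [-0.332  0.387  0.059  1.844 -0.028  0.911  0.941]
62.201993907913995 [[ 0.362  0.899  0.246  0.42 ]
 [ 0.932 -0.349 -0.095  0.149]
 [ 0.001  0.264 -0.965  0.384]
 [ 0.     0.     0.     1.   ]]
0.94 [194.0, 4.2, 79.9, 82.7] [0.329 0.109 0.015]
0.9 [0.0, 191.8, 34.1, 66.9] [ 0.397 -0.148  0.015]
0.87 [60.4, 168.5, 65.7, 65.1] [ 0.403 -0.069  0.015]
0.72 [287.7, 180.9, 66.2, 64.8] [0.491 0.125 0.015]
```

View pics/w0.png

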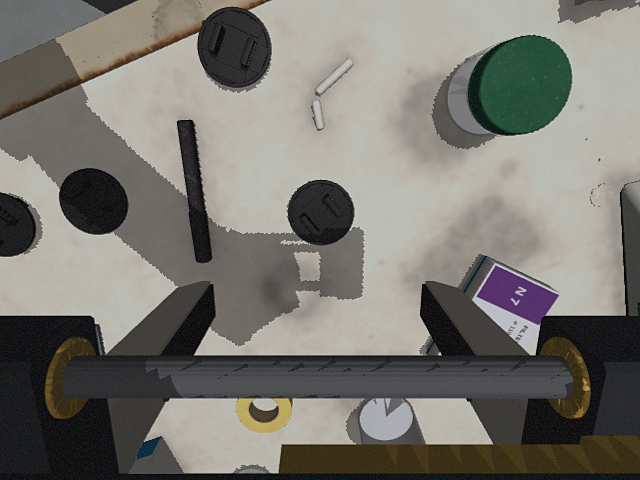

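The wrist view shows the target cap at (321,212), with its tabs at about (332,204) and (309,223). I'll enlarge it to get the tab direction.

Run:
```python
from h import *
np.set_printoptions(precision=4,suppress=True)
a=cv2.imread("pics/w0.png")[176:250,283:359]
b=np.clip((cv2.resize(a,None,fx=7.8,fy=7.8,interpolation=cv2.INTER_CUBIC).astype(float))*4-40,0,255).astype(np.uint8)
cv2.imwrite("pics/w0c.png",b)
im=env.get_image("wrist")
m=np.array([d for d in env.regions_of("cap","wrist") if abs(d["extent"][0]-288)<8][0]["pixels"]).astype(np.uint8)
c=max(cv2.findContours(m,0,1)[0],key=cv2.contourArea);e=cv2.fitEllipse(c);print(e,px2z(im,*e[0],.013))
```

```text
((318.7987976074219, 214.1502227783203), (64.52433013916016, 65.18254089355469), 106.7170639038086) [0.4904 0.1257 0.013 ]
```

View pics/w0c.png

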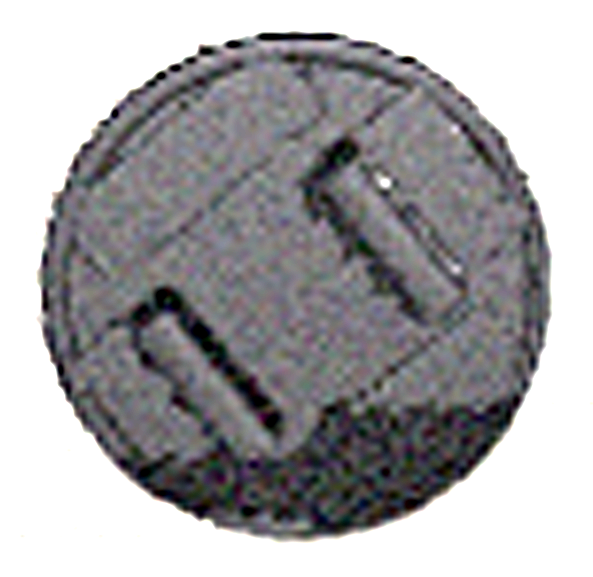

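Run:
```python
from h import *
np.set_printoptions(precision=4,suppress=True)
im=env.get_image("wrist")
f=lambda p,z:px2z(im,283+p[0]/7.8,176+p[1]/7.8,z)
for p,q,z in[((165,300),(275,430),.029),((385,182),(455,268),.029),((80,270),(290,95),.015),((330,405),(470,300),.015)]:
    d=f(q,z)-f(p,z);print(np.degrees(np.arctan2(d[1],d[0])))
print("tabs centre", (f((208,372),.029)+f((395,232),.029))/2, f((395,232),.029),f((208,372),.029))
s=env.state();print(s['tcp_pos'],s['tool_rot'],np.degrees(s['tool_rot'][2])-90)
```

```text
18.587659431353394
18.424439025332063
109.03211476183843
106.89649793978171
tabs centre [0.4887 0.1293 0.029 ] [0.4848 0.1424 0.029 ] [0.4926 0.1161 0.029 ]
[0.4862 0.1253 0.2407] [ 3.1411 -0.0005  2.778 ] 69.16942506746838
```

>>> step_arm:
  series: "0 0 0.022 0 0 -7.84 0.08;0 0 0.022 0 0 -7.84 0.08;0 0 0.022 0 0 -7.84 0.08;0 0 0.022 0 0 -7.84 0.08;0 0 0.022 0 0 -7.84 0.08;0 0 0 0 0 0 0.08;0 0 0 0 0 0 0.08"

```text
t: 3.05
tcp_pos: [0.4867, 0.1244, 0.1309]
tool_rot: [3.141, -0.0, -2.826]
contact_force: [0.4, -0.3, -0.1]
width: 0.0797
grip_force: 0.0
```

```bash
cat > w.py <<'E'
from h import *
import sys
np.set_printoptions(precision=4,suppress=True)
P=[];Q=[]
for k in range(3):
    s=env.state();P.append(s['tcp_pos']);Q.append(s['tool_rot']);im=env.get_image("wrist")
P=np.mean(P,0);print(P,np.array(Q),s['joints'][6])
a=np.array(im["pixels"]);cv2.imwrite("pics/w1.png",a)
dd=env.regions_of("cap","wrist")
for d in dd:
    l,t,w,h=d["extent"]
    m=np.array(d["pixels"]).astype(np.uint8);c=max(cv2.findContours(m,0,1)[0],key=cv2.contourArea)
    e=cv2.fitEllipse(c);print(d["confidence"],d["extent"],e[0],px2z(im,l+w/2,t+h/2,.014),px2z(im,*e[0],.014))
T=np.array(im["world_from_camera"]);print(T[:3,3]-P)
E
python3 w.py
python3 - <<'E'
import cv2,numpy as np
a=cv2.imread("pics/w1.png").astype(float)
cv2.imwrite("pics/w1b.png",np.clip(a*2.5-20,0,255).astype(np.uint8))
E
```

```text
[0.4871 0.1244 0.1314] [[ 3.1412 -0.0003 -2.8258]
 [ 3.1415  0.0014 -2.8257]
 [-3.1415  0.0023 -2.8253]] 1.4899853142443205
0.79 [272.6, 196.5, 88.3, 91.5] (318.1922607421875, 243.9016571044922) [0.4889 0.1238 0.014 ] [0.4897 0.1251 0.014 ]
0.75 [0.0, 1.2, 102.2, 66.9] (53.18722915649414, 29.53179359436035) [ 0.416  -0.0665  0.014 ] [ 0.4128 -0.0657  0.014 ]
0.68 [323.8, 0.0, 103.3, 42.7] (374.0833435058594, 17.882652282714844) [0.3492 0.1147 0.014 ] [0.3478 0.1133 0.014 ]
[-0.068  -0.0231  0.1437]
```

View pics/w1b.png

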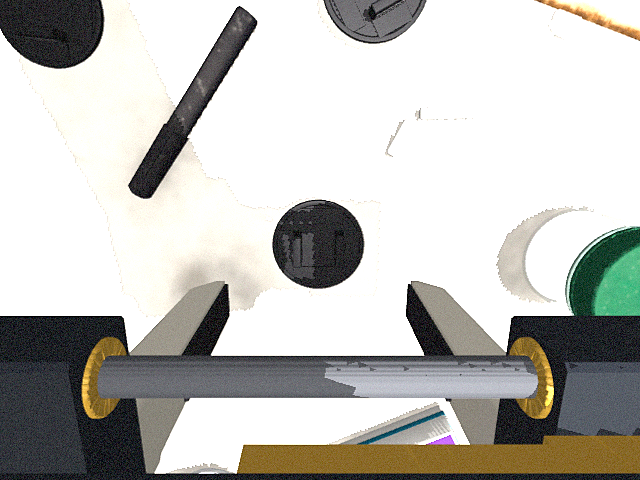

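The cap is centred between the fingers at about (318,244), and its tabs line up with the closing line. I'll descend, then pinch.

>>> step_arm:
  series: "-0.002 0 0.02 0 0 0 0.08;0 0 0.02 0 0 0 0.08;0 0 0.02 0 0 0 0.08;0 0 0.016 0 0 0 0.08;0 0 0.01 0 0 0 0.08;0 0 0.005 0 0 0 0.08;0 0 0 0 0 0 0.08;0 0 0 0 0 0 0.08"

```text
t: 4.05
tcp_pos: [0.4892, 0.1245, 0.0403]
tool_rot: [-3.141, 0.001, -2.824]
contact_force: [0.8, -1.3, 0.0]
width: 0.08
grip_force: 0.0
```

```bash
sed -i 's/pics\/w1.png/pics\/w2.png/' w.py; python3 w.py
```

```text
[0.4892 0.1244 0.0403] [[-3.1415  0.0013 -2.8243]
 [-3.1415  0.0015 -2.8243]
 [-3.1415  0.0015 -2.8244]] 1.4631425536172367
0.76 [251.4, 228.0, 133.5, 127.2] (319.2672424316406, 293.35858154296875) [0.4883 0.1239 0.014 ] [0.489  0.1247 0.014 ]
[-0.0682 -0.0231  0.1434]
```

View pics/w2.png

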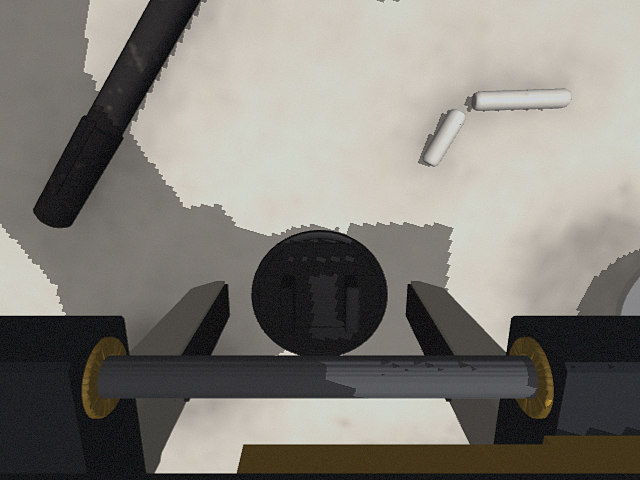

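The cap is centred between the fingertips (ellipse centre (319,293)). Closing now.

>>> step_arm:
  series: "0 0 0 0 0 0 0.02;0 0 0 0 0 0 0.02;0 0 0 0 0 0 0.02;0 0 0 0 0 0 0.02;0 0 0 0 0 0 0.02;0 0 0 0 0 0 0.02;0 0 0 0 0 0 0.02;0 0 0 0 0 0 0.02"
  force: 20

```text
t: 5.05
tcp_pos: [0.4886, 0.1243, 0.0397]
tool_rot: [-3.142, -0.0, -2.824]
contact_force: [-0.3, -0.4, 0.6]
width: 0.0254
grip_force: 20.0
```

>>> step_arm:
  series: "0 0 -0.005 0 0 0 0.02;0 0 -0.01 0 0 0 0.02;0 0 -0.02 0 0 0 0.02;0 0 -0.025 0 0 0 0.02;0 0 -0.03 0 0 0 0.02;0 0 -0.04 0 0 0 0.02;0 0 -0.04 0 0 0 0.02;0 0 -0.03 0 0 0 0.02;0 0 0 0 0 0 0.02"

```text
t: 5.95
tcp_pos: [0.491, 0.125, 0.2447]
tool_rot: [-3.141, 0.011, -2.824]
contact_force: [1.7, -0.3, -0.9]
width: 0.025
grip_force: 20.0
```

```bash
cat > tri.py <<'E'
from h import *
from scipy.optimize import least_squares
np.set_printoptions(precision=4,suppress=True)
E
python3 - <<'E'
from tri import *
ims=[env.get_image(c) for c in("scene","side")]
px=[(444.3,264.2),(334.4,175.6)]
r=least_squares(lambda p:np.concatenate([proj(i,p)-q for i,q in zip(ims,px)]),[.58,-.2,.1]);print(r.x,r.fun)
s=env.state();print(s['tcp_pos'],s['width'],s['grip_force'],s['tool_rot'],s['contact_force'])
E
```

```text
[ 0.5557 -0.2023  0.1185] [-0.4699  0.6303 -0.4674 -0.937 ]
[0.4884 0.1241 0.2404] 0.02484318359563399 19.99607741832733 [-3.1414  0.0012 -2.8243] [-0.3969  0.046  -0.3722]
```

>>> step_arm:
  series: "-0.0034 -0.01 0 0 0 0 0.02;-0.0034 -0.03 0 0 0 0 0.02;-0.0034 -0.04 0 0 0 0 0.02;-0.0034 -0.04 0 0 0 0 0.02;-0.0034 -0.05 0 0 0 0 0.02;-0.0034 -0.05 0 0 0 0 0.02;-0.0034 -0.04 0 0 0 0 0.02;-0.0034 -0.03 0 0 0 0 0.02;-0.0034 -0.03 0 0 0 0 0.02;-0.0034 -0.01 0 0 0 0 0.02"

```text
t: 7.05
tcp_pos: [0.6229, -0.184, 0.237]
tool_rot: [-3.14, -0.005, -2.831]
contact_force: [-0.7, -0.1, -0.6]
width: 0.0252
grip_force: 20.0
```

>>> step_arm:
  series: "0 0 0 0 0 0 0.02;0 0 0 0 0 0 0.02;0 0 0 0 0 0 0.02"

```text
t: 7.35
tcp_pos: [0.6236, -0.1758, 0.2395]
tool_rot: [3.14, -0.0, -2.821]
contact_force: [0.2, 0.2, -0.9]
width: 0.0254
grip_force: 20.0
```

Run:
```python
from tri import *
s=env.state();print(s['tcp_pos'],s['width'],s['grip_force'],s['tool_rot'],s['contact_force'],s['joints'])
im=env.get_image("wrist");print(proj(im,[.5557,-.2023,.1185]))
a=np.array(im["pixels"]).astype(float);cv2.imwrite("pics/w3raw.png",a);cv2.imwrite("pics/w3.png",np.clip(a*2.2,0,255).astype(np.uint8))
for n in("camera","cap"):
  for d in env.search_frame(n,"wrist"):print(n,d)
print(np.array(im["world_from_camera"]))
```

```text
[ 0.6236 -0.1758  0.2395] 0.02542805144378801 19.996259808540344 [ 3.1397 -0.0003 -2.821 ] [ 0.1805  0.2108 -0.9073] [ 0.2959  0.6147 -0.0954  1.4287  0.0599  1.1023  2.0822]
[311.9871 130.131 ]
camera {'extent': [239.7, 45.3, 154.8, 167.6], 'confidence': 0.95}
camera {'extent': [251.1, 231.9, 136.0, 124.6], 'confidence': 0.73}
cap {'extent': [249.7, 233.7, 134.7, 121.9], 'confidence': 0.97}
cap {'extent': [484.1, 0.0, 76.9, 42.9], 'confidence': 0.55}
[[-0.3149  0.9158  0.2493  0.5558]
 [ 0.9491  0.3032  0.085  -0.1993]
 [ 0.0022  0.2634 -0.9647  0.383 ]
 [ 0.      0.      0.      1.    ]][ WARN:0@0.346] global loadsave.cpp:1063 imwrite_ Unsupported depth image for selected encoder is fallbacked to CV_8U.
```

View pics/w3.png

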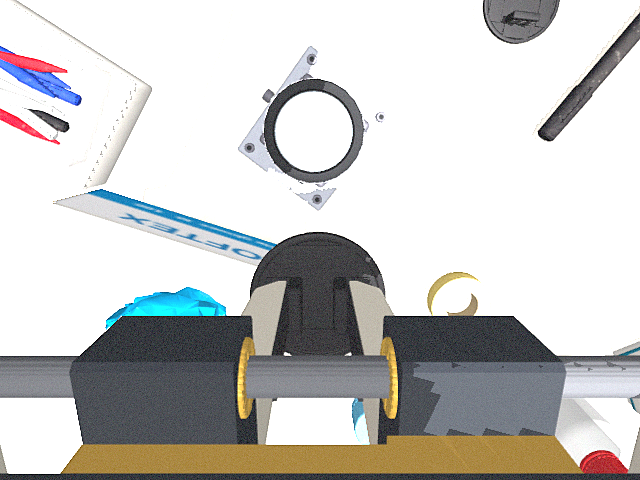

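The rim shows clearly as a dark ring centred near (314,130), and the held cap is at (317,293). Fitting the ring next.

```bash
cat > ring.py <<'E'
from tri import *
def ring(im,cap_off=0):
    g=cv2.cvtColor(np.array(im["pixels"]),cv2.COLOR_BGR2GRAY);m=(g<60).astype(np.uint8)
    m=cv2.morphologyEx(m,cv2.MORPH_OPEN,np.ones((5,5)))
    n,lab,st,ce=cv2.connectedComponentsWithStats(m)
    i=[k for k in range(1,n) if abs(st[k][0]+st[k][2]/2-314)<25 and abs(st[k][1]+st[k][3]/2-130)<30 and st[k][2]>70]
    k=i[0];print(st[k])
    cs,hi=cv2.findContours((lab==k).astype(np.uint8),cv2.RETR_CCOMP,cv2.CHAIN_APPROX_NONE)
    for c in sorted(cs,key=cv2.contourArea)[::-1][:2]:print(cv2.fitEllipse(c))
    c=max(cs,key=cv2.contourArea)[:,0,:].astype(float)
    t=np.linspace(0,2*np.pi,90)
    def best(h): # fit circle r=32mm at height z: contour back-projected
        q=np.array([px2z(im,u,v,h) for u,v in c])[:,:2]
        A=np.c_[2*q,np.ones(len(q))];s=np.linalg.lstsq(A,(q**2).sum(1),rcond=None)[0]
        return s[:2],np.sqrt(s[2]+s[:2]@s[:2])
    for h in(.108,.114,.118,.122,.126,.132):print(h,*best(h))
if __name__=="__main__":
    ring(env.get_image("wrist"))
E
python3 ring.py
```

```text
[ 266   79   99  103 3018]
((314.8822021484375, 130.36199951171875), (98.33663177490234, 102.26604461669922), 178.76829528808594)
((315.4123229980469, 130.7851104736328), (79.28368377685547, 82.81185913085938), 19.149085998535156)
0.108 [ 0.5565 -0.2013] 0.03287220746534178
0.114 [ 0.5565 -0.2013] 0.03215618287230223
0.118 [ 0.5565 -0.2013] 0.03167883314361286
0.122 [ 0.5565 -0.2013] 0.03120148341491496
0.126 [ 0.5565 -0.2012] 0.03072413368621896
0.132 [ 0.5565 -0.2012] 0.03000810909318707
```

>>> step_arm:
  series: "0.015 0 0 0 0 0 0.02;0.02 -0.001 0 0 0 0 0.02;0.02 -0.001 0 0 0 0 0.02;0.012 -0.001 0.01 0 0 0 0.02;0.0047 0 0.02 0 0 0 0.02;0 0 0.02 0 0 0 0.02;0 0 0.015 0 0 0 0.02;0 0 0.005 0 0 0 0.02;0 0 0 0 0 0 0.02;0 0 0 0 0 0 0.02"

```text
t: 8.55
tcp_pos: [0.5573, -0.2036, 0.1705]
tool_rot: [-3.141, 0.001, -2.824]
contact_force: [-0.2, -0.9, -0.8]
width: 0.0251
grip_force: 20.0
```

```bash
cat > st.py <<'E'
from tri import *
P=[];F=[];R=[];J=[]
for c in range(4):
    env.get_image("scene");s=env.state();P.append(s['tcp_pos']);F.append(s['contact_force']);R.append(s['ft_torque'])
P=np.array(P);m=P.mean(0);print(s['t'],m,P.std(0),s['tool_rot'],np.mean(F,0),np.mean(R,0),s['width'])
y=s['tool_rot'][2];d=np.array([.5565,-.2013])-m[:2]
print("tool dx,dy",d@[np.cos(y),np.sin(y)],d@[np.sin(y),-np.cos(y)])
E
python3 st.py
```

```text
8.75 [ 0.5573 -0.2037  0.1706] [0.0001 0.     0.0001] [-3.1406  0.0013 -2.8242] [ 0.0471 -0.0209 -0.9384] [0.0447 0.0384 0.0068] 0.02536043084593002
tool dx,dy -2.238461789094487e-05 0.0025563284882543285
```

>>> step_arm:
  series: "0 0.0025 0.004 0 0 0 0.02;0 0 0 0 0 0 0.02;0 0 0 0 0 0 0.02;0 0 0 0 0 0 0.02"

```text
t: 9.15
tcp_pos: [0.5559, -0.2013, 0.1656]
tool_rot: [-3.141, -0.0, -2.824]
contact_force: [0.1, 0.1, -0.7]
width: 0.0249
grip_force: 20.0
```

```bash
python3 st.py
python3 - <<'E'
from h import *
A=[]
for c,(x,y) in(("scene",(395,215)),("side",(285,125))):
    im=env.get_image(c);a=np.array(im["pixels"]);A.append(cv2.resize(a[y:y+110,x:x+100],(400,440),interpolation=cv2.INTER_CUBIC))
cv2.imwrite("pics/pre.png",np.clip(np.hstack(A)*1.6,0,255).astype(np.uint8))
E
```

```text
9.35 [ 0.5559 -0.2013  0.1657] [0. 0. 0.] [-3.1415 -0.     -2.8243] [-0.144   0.1494 -0.8943] [ 0.0631 -0.0029  0.0248] 0.02500803494302349
tool dx,dy -0.0005676570787089854 -0.00016296914375118202
```

View pics/pre.png

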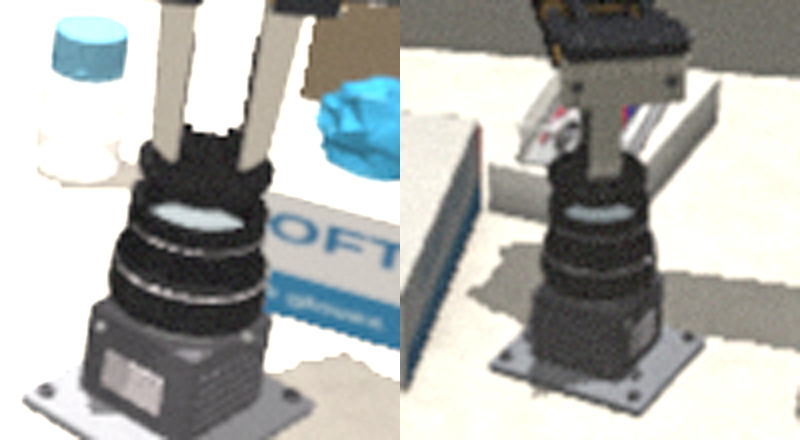

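Both views show the cap hovering centred just over the rim: scene half near (205,175), side half near (600,185). Descending in small steps and watching the force.

>>> step_arm:
  series: "0 0 0.002 0 0 0 0.02;0 0 0.002 0 0 0 0.02;0 0 0.001 0 0 0 0.02;0 0 0.001 0 0 0 0.02;0 0 0.001 0 0 0 0.02;0 0 0 0 0 0 0.02"

```text
t: 10.05
tcp_pos: [0.5558, -0.2012, 0.1585]
tool_rot: [3.141, -0.0, -2.824]
contact_force: [0.4, 0.1, -1.2]
width: 0.0252
grip_force: 20.0
```

>>> step_arm:
  series: "0 0 0.001 0 0 0 0.02;0 0 0.001 0 0 0 0.02;0 0 0 0 0 0 0.02;0 0 0 0 0 0 0.02"

```text
t: 10.45
tcp_pos: [0.5559, -0.2014, 0.1572]
tool_rot: [-3.141, 0.0, -2.824]
contact_force: [-1.1, -0.1, 3.0]
width: 0.0253
grip_force: 20.0
```

>>> step_arm:
  series: "0 0 0.001 0 0 0 0.02;0 0 0.001 0 0 0 0.02;0 0 0 0 0 0 0.02;0 0 0 0 0 0 0.02"

```text
t: 10.85
tcp_pos: [0.5554, -0.2014, 0.1557]
tool_rot: [-3.141, -0.001, -2.824]
contact_force: [-3.6, 0.1, 7.5]
width: 0.0255
grip_force: 20.0
```

Contact at the bevel is pushing the cap toward −x. I'll comply with a 1 mm shift.

>>> step_arm:
  series: "0 0 -0.001 0 0 0 0.02;0.0012 0 0 0 0 0 0.02;0 0 0 0 0 0 0.02;0 0 0 0 0 0 0.02"

```text
t: 11.25
tcp_pos: [0.5545, -0.2016, 0.155]
tool_rot: [3.141, -0.001, -2.824]
contact_force: [-0.5, 0.0, -0.4]
width: 0.0253
grip_force: 20.0
```

>>> step_arm:
  series: "0 0 0.001 0 0 0 0.02;0 0 0 0 0 0 0.02;0 0 0 0 0 0 0.02"

```text
t: 11.55
tcp_pos: [0.5546, -0.2016, 0.1543]
tool_rot: [3.141, -0.001, -2.824]
contact_force: [-0.5, 0.6, -1.1]
width: 0.025
grip_force: 20.0
```

>>> step_arm:
  series: "0 0 0.001 0 0 0 0.02;0 0 0.001 0 0 0 0.02;0 0 0 0 0 0 0.02;0 0 0 0 0 0 0.02"

```text
t: 11.95
tcp_pos: [0.5546, -0.2016, 0.1526]
tool_rot: [3.141, -0.0, -2.824]
contact_force: [-0.5, -0.3, 0.3]
width: 0.0254
grip_force: 20.0
```

>>> step_arm:
  series: "0 0 0.001 0 0 0 0.02;0 0 0.001 0 0 0 0.02;0 0 0 0 0 0 0.02;0 0 0 0 0 0 0.02"

```text
t: 12.35
tcp_pos: [0.5548, -0.2016, 0.1511]
tool_rot: [-3.141, 0.0, -2.824]
contact_force: [-0.9, 0.0, 4.7]
width: 0.025
grip_force: 20.0
```

>>> step_arm:
  series: "0 0 0.001 0 0 0 0.02;0 0 0 0 0 0 0.02;0 0 0 0 0 0 0.02"

```text
t: 12.65
tcp_pos: [0.555, -0.2016, 0.1501]
tool_rot: [-3.141, 0.001, -2.824]
contact_force: [-0.8, 0.6, 5.2]
width: 0.0257
grip_force: 20.0
```

>>> step_arm:
  series: "0 0 0.001 0 0 0 0.02;0 0 0 0 0 0 0.02;0 0 0 0 0 0 0.02"

```text
t: 12.95
tcp_pos: [0.5551, -0.2015, 0.1495]
tool_rot: [-3.141, 0.001, -2.824]
contact_force: [-1.3, 0.8, 6.7]
width: 0.0251
grip_force: 20.0
```

>>> step_arm:
  series: "0 0 0.0005 0 0 0 0.02;0 0 0 0 0 0 0.02;0 0 0 0 0 0 0.02"

```text
t: 13.25
tcp_pos: [0.5551, -0.2015, 0.1492]
tool_rot: [-3.141, 0.001, -2.824]
contact_force: [-3.1, 0.9, 7.9]
width: 0.0255
grip_force: 20.0
```

>>> step_arm:
  series: "0.0007 0 0 0 0 0 0.02;0 0 0 0 0 0 0.02;0 0 0 0 0 0 0.02"

```text
t: 13.55
tcp_pos: [0.5551, -0.2015, 0.1493]
tool_rot: [-3.141, 0.002, -2.824]
contact_force: [-1.1, 0.6, 7.6]
width: 0.0253
grip_force: 20.0
```

>>> step_arm:
  series: "0 0 0.0007 0 0 0 0.02;0 0 0 0 0 0 0.02;0 0 0 0 0 0 0.02"

```text
t: 13.85
tcp_pos: [0.5551, -0.2016, 0.1489]
tool_rot: [-3.141, 0.002, -2.824]
contact_force: [-2.2, 1.6, 7.7]
width: 0.0252
grip_force: 20.0
```

```bash
python3 st.py
```

```text
14.05 [ 0.5551 -0.2015  0.1489] [0. 0. 0.] [-3.1407  0.0024 -2.8238] [-1.7071  0.9569  8.504 ] [ 0.3798  0.6186 -0.0054] 0.024947620021519137
tool dx,dy -0.0014187975256085663 -0.0002319708704099998
```

>>> step_arm:
  series: "0.0003 0 0.0007 0 0 0 0.02;0 0 0 0 0 0 0.02;0 0 0 0 0 0 0.02;0 0 0 0 0 0 0.02"

```text
t: 14.45
tcp_pos: [0.5551, -0.2015, 0.1485]
tool_rot: [-3.14, 0.003, -2.824]
contact_force: [-2.5, 2.0, 10.2]
width: 0.0252
grip_force: 20.0
```

>>> step_arm:
  series: "0 0 0.0005 0 0 0 0.02;0 0 0 0 0 0 0.02;0 0 0 0 0 0 0.02;0 0 0 0 0 0 0.02"

```text
t: 14.85
tcp_pos: [0.5551, -0.2015, 0.1483]
tool_rot: [-3.14, 0.003, -2.824]
contact_force: [-2.6, 2.5, 11.5]
width: 0.025
grip_force: 20.0
```

```bash
python3 st.py
python3 - <<'E'
from h import *
A=[]
for c,(x,y) in(("scene",(395,215)),("side",(285,125))):
    im=env.get_image(c);a=np.array(im["pixels"]);A.append(cv2.resize(a[y:y+110,x:x+100],(400,440),interpolation=cv2.INTER_CUBIC))
cv2.imwrite("pics/in.png",np.clip(np.hstack(A)*1.9,0,255).astype(np.uint8))
E
```

```text
15.05 [ 0.5551 -0.2015  0.1483] [0. 0. 0.] [-3.1403  0.0031 -2.8237] [-2.7351  2.0607 11.4572] [ 0.4603  0.7672 -0.0183] 0.02527295255422978
tool dx,dy -0.0014109001050064435 -0.00023724827542911868
```

View pics/in.png

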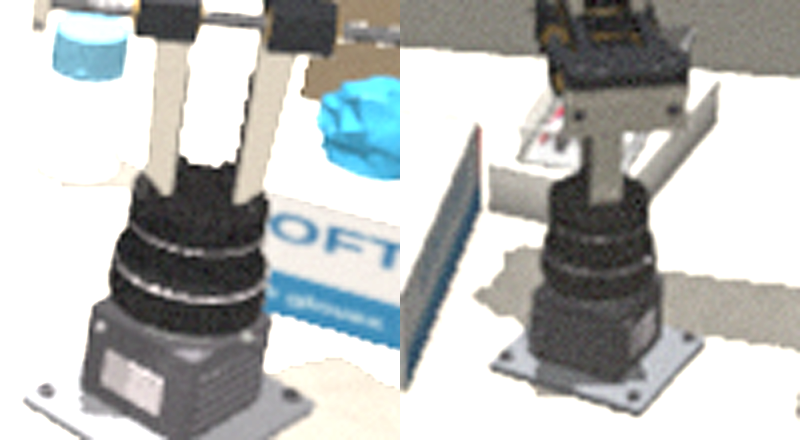

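The cap's flange now rests on the barrel, with no gap visible in either view, at a net press of about 12 N. Releasing the tabs.

>>> step_arm:
  series: "0 0 0 0 0 0 0.03;0 0 0 0 0 0 0.034;0 0 0 0 0 0 0.04;0 0 0 0 0 0 0.05;0 0 0 0 0 0 0.05;0 0 0 0 0 0 0.05"

```text
t: 15.75
tcp_pos: [0.556, -0.2044, 0.1476]
tool_rot: [-3.136, 0.005, -2.825]
contact_force: [1.9, -3.8, 5.5]
width: 0.0494
grip_force: 2.8
```

```bash
python3 st.py
```

```text
15.95 [ 0.556  -0.2044  0.1476] [0. 0. 0.] [-3.1357  0.0047 -2.8255] [ 1.6241 -4.1715  5.1664] [-0.6715 -0.286   0.0044] 0.050105915824905846
tool dx,dy -0.0014063120139925574 0.0028240104789611074
```

>>> step_arm:
  series: "0 0 -0.001 0 0 0 0.05;0 0 -0.001 0 0 0 0.05;0 0 -0.001 0 0 0 0.05;0 0 0 0 0 0 0.05;0 0 0 0 0 0 0.05"

```text
t: 16.45
tcp_pos: [0.5533, -0.2013, 0.1487]
tool_rot: [3.14, -0.001, -2.824]
contact_force: [0.8, -0.2, -0.7]
width: 0.0503
grip_force: 0.0
```

```bash
python3 st.py
```

```text
16.65 [ 0.5535 -0.2016  0.1489] [0.0001 0.0001 0.0001] [ 3.1412 -0.0004 -2.8241] [ 0.1094 -0.3379  0.0449] [ 0.0574  0.0066 -0.0184] 0.05013493406733363
tool dx,dy -0.002934377858809864 -0.0005962842551311116
```

Free now. I'll lift clear and look with the wrist camera.

>>> step_arm:
  series: "0 0 -0.005 0 0 0 0.05;0 0 -0.015 0 0 0 0.06;0 0 -0.03 0 0 0 0.06;0 0 -0.03 0 0 0 0.06;-0.03 0 -0.01 0 0 0 0.06;-0.03 0 0 0 0 0 0.06;-0.01 0 0 0 0 0 0.06;0 0 0 0 0 0 0.06;0 0 0 0 0 0 0.06"

```text
t: 17.55
tcp_pos: [0.619, -0.1808, 0.2387]
tool_rot: [3.141, -0.003, -2.825]
contact_force: [0.2, -0.3, -0.2]
width: 0.0599
grip_force: 0.0
```

Run:
```python
from tri import *
print(env.state()['tcp_pos'],env.state()['contact_force'])
im=env.get_image("wrist");a=np.array(im["pixels"])
w=cv2.resize(a[60:200,245:385],(400,400),interpolation=cv2.INTER_CUBIC)
for d in env.regions_of("cap","wrist"):
    l,t,W,h=d["extent"];print(d["confidence"],d["extent"],px2z(im,l+W/2,t+h/2,.1225))
im=env.get_image("side");b=cv2.resize(np.array(im["pixels"])[150:235,295:380],(400,400),interpolation=cv2.INTER_CUBIC)
cv2.imwrite("pics/end.png",np.clip(np.hstack([w,b]).astype(float)*4,0,255).astype(np.uint8))
```

```text
[ 0.619  -0.1808  0.2387] [ 0.1673 -0.3104 -0.1831]
0.89 [268.1, 89.0, 98.5, 103.6] [ 0.556  -0.202   0.1225]
0.55 [485.9, 3.5, 77.3, 46.8] [ 0.4558 -0.106   0.1225]
```

View pics/end.png

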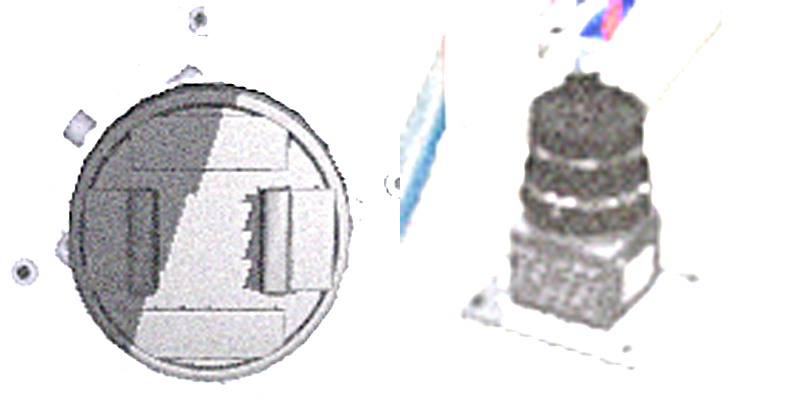

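The cap sits level and concentric on the barrel. The left half shows the tabs' outer faces at x≈130 and 290, about 34–35 mm apart, so they are fully sprung out. Handing in.

```bash
python3 -c "
from cell import env
print(env.hand_in())"
```

```text
the job is handed in; nothing more can be done
None
```

The dust cap is on the lens and handed in: I pressed it in still pinched at about 12 N, and the last picture shows it centred on the lens with both tabs sprung out and the gripper clear; no verdict was returned.

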